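# Latch the lamp house and hold the long cell in the light path

### The arm

A 6-joint arm with a two-finger parallel gripper is mounted at the origin on a cart in front of the work surface, level with it; the furniture and walls round the work are solid. World frame = base frame: x ahead of the robot, y to its left, z up, the work surface at z = 0. Lengths are in mm, angles in rad, forces in N, time in s.
With the tool pointing down it reaches from about 275 to 825 mm from the base axis. Payload 4.9 kg.
Tool frame: the origin (TCP) lies between the finger pads; the fingertips stand 8 mm ahead of it and the grasp point (between the pads) lies 11 mm behind it; z points along the fingers, y is the line along which they close (so a half turn about z gives the same grasp; the last joint's range is limited). The gripper opens to 85 mm and grips with 20 to 120 N. Pads are 22 mm wide; open, the fingers measure 114 mm over their backs; the gripper's body (76 mm by 85 mm) begins 54 mm behind the grasp point. The pads swing forward as they close: fully open they stand 13 mm farther back than shut.
Start: joints at [-1.428, 0.326, -0.193, 1.052, 0, 1.437], TCP at [150.315, -529.078, 239.281] pointing down, gripper open.
Joint ranges: [-2.65, 2.65], [-0.97, 1.79], [-1.3, 1.35], [-1.93, 2.1], [-1.47, 1.37], [-3.14, 3.14]. Speed limits (rad/s): [2.57, 2.57, 3.14, 3.14, 3.14, 3.14].

### API

Orientations are given as a rotation vector (axis times angle).
In Python, from workcell import env, imaging, workorder gives the robot as it stands.
- The arm moves only by the shell command python3 -m jog 'ROWS' [FORCE]. ROWS is JSON, a list that holds one entry, the list of rows, each a list of 5 numbers: the shift along the tool's x, y, z in mm, then the turn about the tool's z in degrees, then the opening, from 0 (shut) to 1 (fully open). A call has 1 to 5 rows; each row shifts and turns the commanded pose from where the row before left it, along the tool's axes as they then stand; what a row does not reach is not made up. A row lasts 1/12 s, in which the tool goes at most 41.7 mm and 7.16 degrees, less where a joint would pass 70% of its speed; a pose out of reach is approached as far as the arm can. A call with a gripper value outside its range is refused whole. The fingers move at their own pace and stop on an object; FORCE is the grip in N (left out, the last holds). Time passes only in rows, so rows that do not move let the fingers close. It gives the time, the measured TCP pose, the force, the opening and the grip force at its end, in the units of the state.
- env.state(): the state, without advancing time (a new reading comes with each control period).
- imaging.camera(name): name is "side" or "top" or "wrist"; returns a dict with "image" (420x560x3 uint8, red, green, blue), "fx", "fy", "cx", "cy" (pixels), "rvec" (rotation vector, rad) and "tvec" (3), from world to camera coordinates, as OpenCV has them. Camera axes: x right, y down, z forward; pixel columns grow to the right and rows downward; lengths in mm; the calibration is good to about 2 mm. A picture is of the moment at which its call begins. There is no depth.
- workorder.sign_off(): hands the job in; it is judged then, once.
The state is a dict: "t": time; "qpos": joint angles; "qvel": joint speeds; "joint_efforts": joint torques, N m; "eef_pos": TCP position; "tcp_rot": TCP orientation; "ft_force": force on the tool from outside, world axes, zero at the start; "torque": the same for the moment, N m; "opening": finger opening in mm; "grip_force": force on a finger pad.
Only numpy, scipy, OpenCV 4.12 (cv2) and the standard library are available. Lean on these libraries where they do the work, as an engineer would, in place of code of your own. Each camera call takes 0.05 s, during which the arm holds its last target. There are 200 camera calls.

### The job

The windows of the longest of the three glass cells in the rack are to be looked through on the little photometer bench. First swing the hasp on the lamp house fully down over its staple so that the lid is latched; then take the longest cell by its two frosted faces only, never letting the fingers touch its clear windows, and bring it upright into the light path: midway between the two lens tubes, centred on the height of the lenses, its clear windows square to them. Do not let it touch the bench, leave all other things where they stand, and finish while still holding the cell there, in the gripper and motionless.

Things in the scene. Friction and masses are not known exactly. Their poses are not given: they have to be found in the camera images.
- bench: photometer bench, fixed: aluminium rail 342 mm along y, 64 wide, 20 high. At the -y end a grey lamp house (x +-55 mm, y -62 to -152, top 115 mm up), at the +y end a smaller grey receiver (x +-42, y 62 to 134, top 114 mm up). From each a black lens tube, 35 mm thick, points at the other along y at x = 0, 75 mm up; tips at y = -32 and +32 mm. Origin: centre of the rail's underside; z up
- beam_mid (a point): the middle of the light path: half way between the tips of the two lens tubes, on their axis, 75 mm above the worktop; axes as the bench (the beam runs along y)
- hasp (a joint): angle of the steel hasp on the lamp house: 0 = flat on the top, slot over the staple (fully home); 1.57 = standing up; more = leaning back over the lid, to the bench's +x. Stiff hinge (0.03 N m), stays where it is left, no spring. Closed fingers can push it over; a light press down on top of its lip, following it as it swings, sends it home
- hasp_hinge (a point): middle of the hasp's hinge pin on top of the lamp house, 118.5 mm above the worktop; axes as the bench; pin along y. The hasp is a strap 30 mm wide, 2.5 thick, reaching 58 mm from the pin, to the bench's -x when closed, with a 9 mm rolled lip at its end. The staple stands 24 to 34 mm from the pin to -x and rises 8 mm above the lamp house, 2 mm lower than the closed lip's top
- hasp_lip (a point): top of the rolled lip near the hasp's free end, 54 mm from the pin (moves with the hasp); when closed 125 mm above the worktop
- rack: cell rack, fixed: grey plastic block 66 mm along x, 140 along y, 22 high, on a foot plate 74 x 150 x 4 mm, with three equal slots 45.5 mm along x by 15.5 along y at y = -44, 0, +44 mm; slot floor 8 mm above the worktop. Origin: centre of its underside. One cell stands in each slot, in any order, long side along the rack's x. A tall oven stands behind, from about x = 0.58 m on
- cell40: the longest cell, to be held: empty glass cell 42.5 mm long (its x), 12.5 wide (its y), 45 high, plus a 4 mm white cover on top. Clear windows: the two narrow ends, x = +-21 mm. Frosted: the two long sides, y = +-6.25 mm, for x = -18.7 to +18.7. Origin: centre of its underside; z up. About 41 g (0.7 to 1.4 times that)
- cell40_mid (a point): the centre of the longest cell, half way up its windows (22.5 mm above its underside); axes as the cell
- cell20: the middle cell, 22.5 mm long, otherwise like the longest; to be left in its slot. Origin: centre of its underside
- cell10: the shortest cell, 12.5 mm long, otherwise like the longest; to be left in its slot. Origin: centre of its underside
- tin: bystander: round lidded aluminium tin, 57 mm diameter, 31 mm high, beside the rack. Origin: centre of its underside
- stopwatch_1: bystander: black stopwatch with a yellow rim, 71 x 60 x 18 mm, lying before the bench. Origin: centre of its underside
- bulb: bystander: red-brown rubber bulb, 56 mm diameter, 78 mm high, beyond the lamp end of the bench. Origin: centre of its underside
- dropper_bottle: bystander: brown dropper bottle, 34 mm diameter, 102 mm high, behind the receiver. Origin: centre of its underside

How it is judged:
By the outcome, as a careful person would: the job done as asked, in the order asked, and still so for the second after the job is handed in, while the arm keeps its last pose, push and grip.
It also fails if it takes over 64 s, if anything falls off the work surface, if the arm or the gripper's body presses on something with over 40 N, if the wrist force passes 120 N, or if a joint passes its speed limit or range.

## Working session

There is one attempt and no reset: what is moved stays moved. The work goes in short steps, Python scripts to look and compute and a shell command to move; the robot and the scene stay as the last step left them, time stands still between calls to the robot, and variables do not carry over. Pictures are saved under pics/ and viewed, at most 10 in all, crops included, and the job is handed in when it is done.

```bash
mkdir -p pics; ls; python3 - <<'E'
from workcell import env, imaging
import cv2
print(env.state())
for n in ("top","side"):
    c=imaging.camera(n); im=cv2.cvtColor(c["image"],cv2.COLOR_RGB2BGR)
    cv2.imwrite(f"pics/{n}0.png",cv2.resize(im,(800,600),interpolation=cv2.INTER_CUBIC))
    print(n,{k:v for k,v in c.items() if k!="image"})
E
```

```text
pics
{'t': 0.0, 'qpos': array([-1.42816513e+00,  3.26906287e-01, -1.93598968e-01,  1.05198479e+00,
        1.36343225e-05,  1.43661157e+00]), 'qvel': array([ 0.00059385, -0.00083969,  0.00028768, -0.00017994,  0.00131031,
       -0.0006146 ]), 'joint_efforts': array([ 4.97925321e-04, -4.43397260e+01,  2.62441546e+01,  1.56933937e-02,
       -1.23887721e-04, -5.80071116e-06]), 'eef_pos': array([ 150.25348444, -528.48896246,  238.51656002]), 'tcp_rot': array([-3.10987172e+00, -4.33200819e-01, -1.01753184e-05]), 'ft_force': array([ 0.25992104, -0.89650764,  0.53922782]), 'torque': array([ 0.00043981,  0.01320423, -0.02809963]), 'grip_force': 0.0, 'opening': 85.20677103731207}
top {'fx': 429.5626661065557, 'fy': 429.5626661065557, 'cx': 276.06503577797696, 'cy': 209.95165161183974, 'rvec': array([ 2.18678994, -2.13492547,  0.18333161]), 'tvec': array([ -94.80177098,  526.42642852, 1194.58693495])}
side {'fx': 463.066192238434, 'fy': 463.066192238434, 'cx': 281.5418576472024, 'cy': 206.41723210602325, 'rvec': array([ 0.30244587, -2.75774857,  1.24002649]), 'tvec': array([ 472.84113593,  183.55031211, 1224.82830253])}
```

View pics/top0.png

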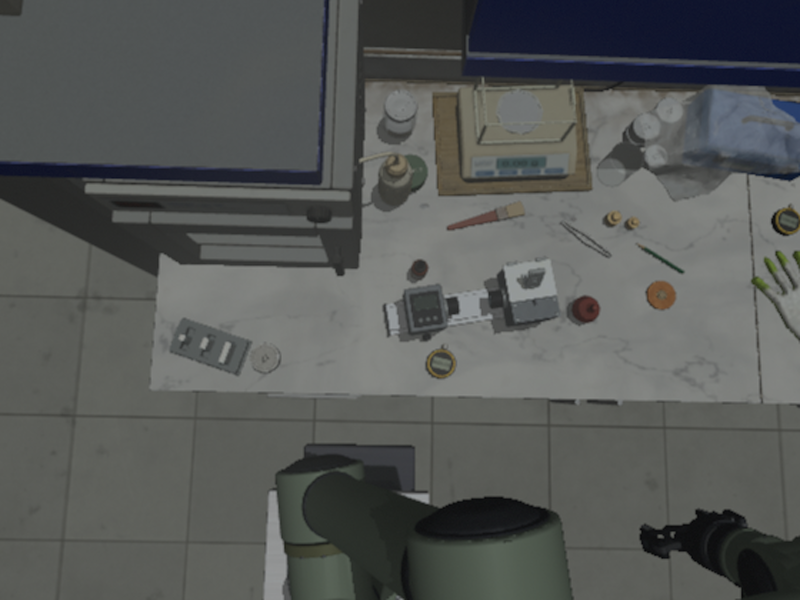

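View pics/side0.png

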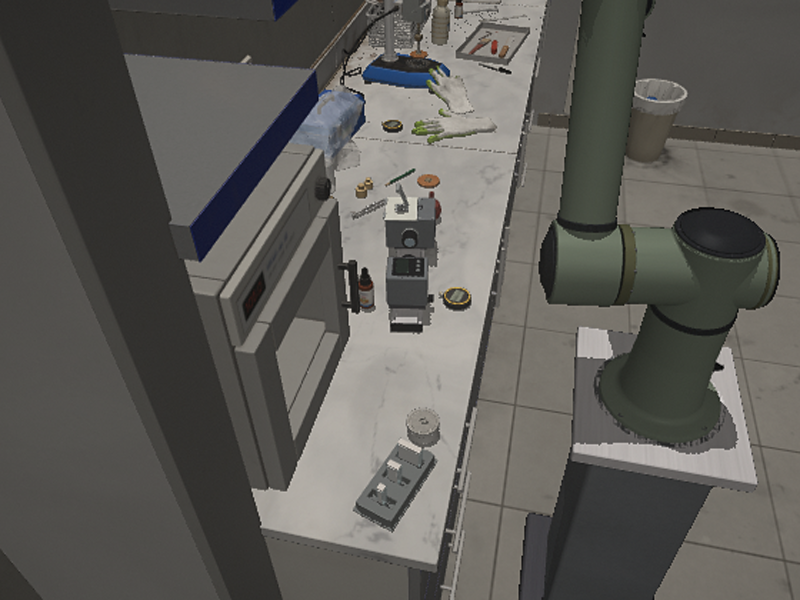

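The top view shows the rack at about (210,346) with the longest cell in its right slot (227,352), the tin at (265,358), the bench from (390,318) to (555,290), and the lamp house at the right with its hasp up at (533,278). The side view agrees. Next, enlarged crops.

```bash
cat > h.py <<'E'
import numpy as np, cv2
from scipy.spatial.transform import Rotation as R
from workcell import env, imaging
def cam(n,name=None):
    c=imaging.camera(n)
    np.savez(f"{n}_last.npz",**c)
    if name: cv2.imwrite(f"pics/{name}.png",cv2.cvtColor(c["image"],cv2.COLOR_RGB2BGR))
    return c
def back(c,u,v,z):
    Rm=R.from_rotvec(c["rvec"]).as_matrix(); o=-Rm.T@c["tvec"]
    d=Rm.T@np.array([(u-c["cx"])/c["fx"],(v-c["cy"])/c["fy"],1]); return o+d*(z-o[2])/d[2]
def proj(c,P):
    Rm=R.from_rotvec(c["rvec"]).as_matrix(); p=np.atleast_2d(P)@Rm.T+c["tvec"]
    return np.c_[c["fx"]*p[:,0]/p[:,2]+c["cx"],c["fy"]*p[:,1]/p[:,2]+c["cy"]]
def tool():
    s=env.state(); return s["eef_pos"],R.from_rotvec(s["tcp_rot"]).as_matrix()
E
python3 - <<'E'
from h import *
im=cv2.imread("pics/top0.png")
c=cam("top","t1"); s=cam("side")
a=cv2.cvtColor(c["image"],cv2.COLOR_RGB2BGR)
L=cv2.resize(a[215:270,110:210],(800,440),interpolation=cv2.INTER_CUBIC)
b=cv2.resize(a[170:250,260:400],(800,457),interpolation=cv2.INTER_CUBIC)
cv2.imwrite("pics/crop1.png",b)
f=lambda u,v,z:print(back(c,u*.7,v*.7,z).round())
for q in [(227,352,53),(186,322,26),(250,345,26),(265,358,31),(385,320,20),(555,290,20),(441,363,18),(586,310,50),(533,278,120)]: f(*q)
E
```

```text
[416. 242.  53.]
[475. 333.  26.]
[432. 204.  26.]
[407. 172.  31.]
[490. -64.  20.]
[ 561. -413.   20.]
[ 405. -180.   18.]
[ 517. -466.   50.]
[ 566. -342.  120.]
```

View pics/crop1.png

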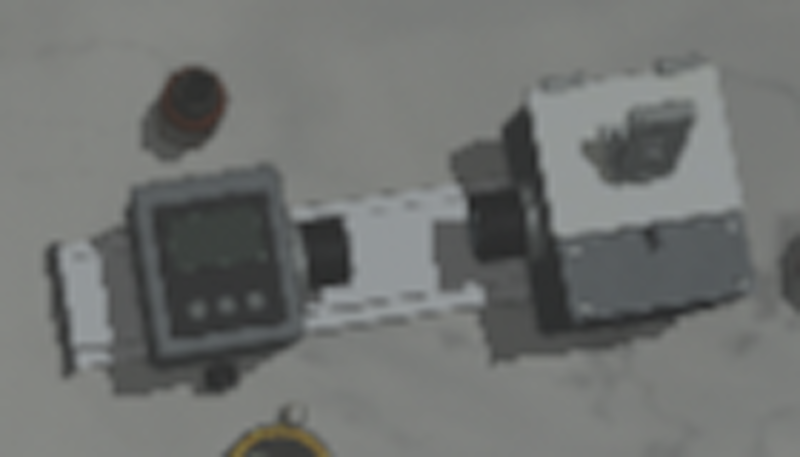

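The crop (5.71x, offset 260,170) shows the receiver top corners at (130,190), (270,165), (305,340) and (155,360). The lamp house top corners are at (530,90), (715,65), (750,290) and (575,325), with the staple at (652,237) and the hasp standing at about (645,145). I'll fit the bench pose from these.

```bash
cat > fit.py <<'E'
from h import *
from scipy.optimize import least_squares
c=dict(np.load("top_last.npz"))
px=[(130,190),(270,165),(305,340),(155,360),(530,90),(715,65),(750,290),(575,325)]
M=[(42,134,114),(42,62,114),(-42,62,114),(-42,134,114),(55,-62,115),(55,-152,115),(-55,-152,115),(-55,-62,115)]
px=np.array(px)/5.714+[260,170]-0.4; M=np.array(M,float)
def W(p,M):
    q=np.array(M,float)@R.from_euler('z',p[2]).as_matrix().T; return q+[p[0],p[1],0]
E
python3 - <<'E'
from fit import *
r=least_squares(lambda p:(proj(c,W(p,M))-px).ravel(),[520,-240,0.1]); print(r.x,np.abs(r.fun).max(),r.fun.reshape(-1,2).round(1).tolist())
p=r.x
inv=lambda P:R.from_euler('z',-p[2]).apply(P-np.array([p[0],p[1],0]))
g=lambda u,v,z:inv(back(c,u/5.714+260,v/5.714+170,z)).round()
print("staple",g(652,232,120)); 
for uv in [(585,150),(610,180),(690,100),(680,150),(610,130),(645,150)]: print(uv,g(*uv,118),g(*uv,170))
print("beam",W(p,[[0,0,75]]))
rk=[back(c,u*.7,v*.7,26) for u,v in [(186,322),(250,345),(238,373),(172,350)]]; print(rk)
P,T=tool();print(T.round(2).tolist())
E
```

```text
[ 5.22543299e+02 -2.34476207e+02  1.87833232e-01] 1.0997164967669733 [[-0.6, -0.4], [1.1, -0.3], [0.4, -0.4], [0.2, 0.4], [-0.6, 1.0], [-0.9, 0.2], [1.1, 0.2], [-0.8, -0.6]]
staple [ -21. -108.  120.]
(585, 150) [ 23. -85. 118.] [ 16. -71. 170.]
(610, 180) [  7. -94. 118.] [  1. -80. 170.]
(690, 100) [  39. -139.  118.] [  31. -123.  170.]
(680, 150) [  16. -130.  118.] [   9. -114.  170.]
(610, 130) [ 30. -98. 118.] [ 23. -84. 170.]
(645, 150) [  18. -113.  118.] [ 12. -98. 170.]
beam [[ 522.54329861 -234.47620669   75.        ]]
[array([474.89449426, 333.27328376,  26.        ]), array([432.00903949, 203.64911651,  26.        ]), array([376.03906932, 224.23115409,  26.        ]), array([418.41544767, 356.93406716,  26.        ])]
[[0.96, 0.27, -0.0], [0.27, -0.96, 0.0], [0.0, -0.0, -1.0]]
```

```bash
python3 -m jog '[[[0,0,-20,0,0],[40,0,-5,0,0],[40,0,-5,0,0],[40,0,-5,0,0],[40,0,-5,0,0]]]' 40; python3 -m jog '[[[40,0,-5,0,0],[40,-5,-5,0,0],[40,-10,-5,0,0],[40,-20,0,0,0],[40,-20,0,0,0]]]'; python3 - <<'E'
from h import *
P,T=tool(); print(P,T.round(2).tolist())
c=cam("wrist","w1"); print(c["fx"],c["cx"],c["cy"])
Rm=R.from_rotvec(c["rvec"]).as_matrix(); o=-Rm.T@c["tvec"]
print("cam in tool",T.T@(o-P),(T.T@Rm.T).round(3).tolist())
E
```

```text
t: 0.62
eef_pos: [305.5, -484.8, 279.5]
tcp_rot: [3.112, 0.432, 0.0]
ft_force: [0.0, -0.5, -0.8]
opening: 25.3
grip_force: 0.0
t: 1.03
eef_pos: [478.7, -380.8, 294.2]
tcp_rot: [3.111, 0.433, 0.0]
ft_force: [1.2, -0.5, 0.1]
opening: -0.0
grip_force: 0.0
[ 478.72175234 -380.79906762  294.16752168] [[0.96, 0.27, 0.0], [0.27, -0.96, -0.0], [0.0, 0.0, -1.0]]
295.54382338345846 279.89309273806566 213.13333752459903
cam in tool [  71.12373418    0.67612363 -134.35585926] [[-0.0, -0.96, -0.28], [1.0, 0.0, -0.001], [0.001, -0.28, 0.96]]
```

View pics/w1.png

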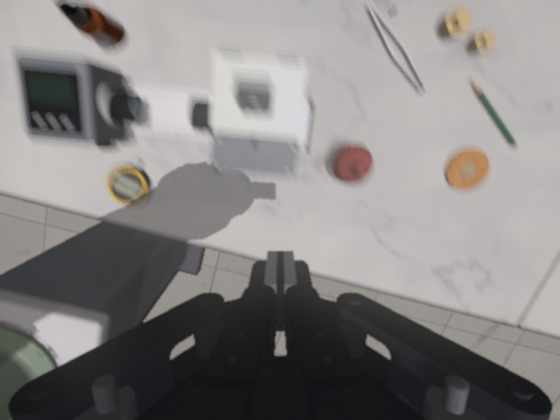

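The wrist view is blurred by motion. The lamp house top is near (258,110) with the hasp at (255,95), and the closed fingers are at (280,265). I'll take a still one and enlarge the lamp house.

```bash
python3 -m jog '[[[0,0,0,0,0],[0,0,0,0,0],[0,0,0,0,0],[0,0,0,0,0]]]'; python3 - <<'E'
from h import *
c=cam("wrist","w2"); a=cv2.imread("pics/w2.png")
print(tool()[0])
cv2.imwrite("pics/w2c.png",cv2.resize(a[40:190,130:330],(800,600),interpolation=cv2.INTER_CUBIC))
E
```

```text
t: 1.42
eef_pos: [476.0, -382.9, 294.2]
tcp_rot: [-3.112, -0.43, 0.001]
ft_force: [0.4, 0.6, 0.2]
opening: 0.2
grip_force: 0.0
[ 475.95811629 -383.03684083  294.23492179]
```

View pics/w2c.png

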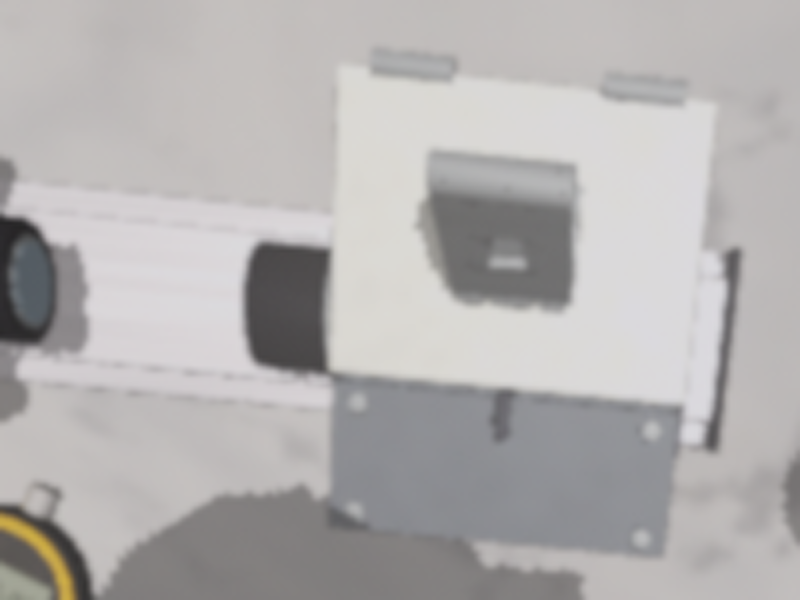

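The still crop (4x, offset 130,40) shows the lamp top corners at (338,65), (715,103), (663,555) and (328,525). The hasp lip is at (430,155)–(577,165), its root at (455,300)–(570,303), and the staple at (502,390–438).

```bash
cat > fit2.py <<'E'
from fit import *
w=dict(np.load("wrist_last.npz"))
wp=np.array([(338,65),(715,103),(663,555),(328,525)])/4.+[130,40]-.4
def res(p): return np.r_[(proj(c,W(p,M))-px).ravel(),1.*(proj(w,W(p,M[4:]))-wp).ravel()]
bp=least_squares(res,[520,-240,.18]).x
E
python3 - <<'E'
from fit2 import *
print("joint",bp,res(bp)[16:].round(1))
r=least_squares(lambda p:(proj(w,W(p,M[4:]))-wp).ravel(),[520,-240,.18]);print("wrist only",r.x,r.fun.round(1))
p=r.x
def inv(P): return R.from_euler('z',-p[2]).apply(P-np.array([p[0],p[1],0]))
g=lambda u,v,z:inv(back(w,u/4+130-.4,v/4+40-.4,z)).round(1)
print("staple base/top",g(502,390,119),g(500,438,123),g(500,438,115))
print("root",g(455,300,118.5),g(570,303,118.5))
# lip top edge pixels; lip free end 58mm from pin
def hr(q):
    hx,a,hy=q; e=[]
    L=[(hx+58*-np.cos(a),hy+s*15,118.5+58*np.sin(a)) for s in(1,-1)]
    pr=proj(w,W(p,L)); obs=np.array([(430,158),(577,170)])/4+[130,40]-.4
    rt=proj(w,W(p,[(hx,hy,118.5)])); return np.r_[(pr-obs).ravel(),]
for hx in (0,5,10,15):
    s=least_squares(lambda q:hr([hx,*q]),[2.2,-107]); print(hx,s.x,s.fun.round(1))
E
```

```text
joint [ 5.23860813e+02 -2.35006245e+02  1.88529632e-01] [-0.2  0.8 -1.   0.1  0.5 -0.  -0.1  0.2]
wrist only [ 5.24788969e+02 -2.35023399e+02  1.82809590e-01] [ 0.3  0.2 -0.5  0.1  0.4 -0.1 -0.2 -0.3]
staple base/top [ -16.3 -106.2  119. ] [ -27.9 -106.8  123. ] [ -28.6 -106.2  115. ]
root [  4.3 -93.  118.5] [   6.2 -121.6  118.5]
0 [   2.11548311 -107.3751179 ] [-0.1 -0.3  0.1  0.3]
5 [   2.01029319 -107.63450423] [-0.3 -0.4  0.3  0.4]
10 [   1.91173477 -107.83012106] [-0.4 -0.4  0.4  0.4]
15 [   1.81788382 -107.97198695] [-0.5 -0.4  0.5  0.4]
```

```bash
cat >> h.py <<'E'
B=np.array([524.5,-235.0,0.186])
def b2w(x,y,z): 
    q=R.from_euler('z',B[2]).apply([x,y,0]); return np.array([q[0]+B[0],q[1]+B[1],z])
def delta(target,yaw=None):
    P,T=tool(); y0=np.arctan2(T[1,0],T[0,0])
    print("at",P.round(1),"yaw",np.degrees(y0).round(1))
    if yaw is not None:
        d=(np.degrees(yaw-y0)+180)%360-180; print("turn",-d)
    print("shift in present axes",(T.T@(np.array(target)-P)).round(1))
E
python3 -c "
from h import *
delta(b2w(60,-107,220),B[2])"
```

```text
at [ 476.  -383.   294.2] yaw 15.7
turn 5.068642585478074
shift in present axes [137.2 -17.5  74.2]
```

```bash
python3 -m jog '[[[40,-5,0,0,0],[40,-5,0,0,0],[40,-5,20,0,0],[17,-2.5,30,0,0],[0,0,24,5,0]]]'; python3 -m jog '[[[0,0,0,0,0],[0,0,0,0,0],[0,0,0,0,0]]]'; python3 -c "
from h import *
delta(b2w(60,-107,158),B[2])"
```

```text
t: 1.88
eef_pos: [604.1, -327.9, 220.2]
tcp_rot: [3.127, 0.298, 0.003]
ft_force: [-0.7, 0.8, -0.1]
opening: -0.6
grip_force: 0.0
t: 2.13
eef_pos: [600.9, -330.3, 223.4]
tcp_rot: [3.127, 0.297, 0.002]
ft_force: [0.4, 0.3, 0.7]
opening: -0.2
grip_force: 0.0
at [ 600.9 -330.3  223.4] yaw 10.8
turn 0.1837937426174392
shift in present axes [ 2.5 -0.8 65.4]
```

```bash
python3 -m jog '[[[0,0,30,0,0],[0,0,32,0,0],[-10,0,0,0,0],[-10,0,0,0,0],[-8,0,0,0,0]]]'; python3 -m jog '[[[-8,0,0,0,0],[-8,0,0,0,0],[-8,0,0,0,0],[-8,0,0,0,0],[-8,0,0,0,0]]]';python3 -m jog '[[[-6,0,0,0,0],[0,0,0,0,0],[0,0,0,0,0]]]'; python3 -c "
from h import *
delta(b2w(-14,-107,158),B[2])
c=cam('wrist','w3')
cv2.imwrite('pics/w3.png',cv2.resize(cv2.imread('pics/w3.png')[20:320,80:480],(800,600)))"
```

```text
t: 2.55
eef_pos: [573.6, -335.6, 161.8]
tcp_rot: [3.126, 0.296, 0.004]
ft_force: [0.5, 0.1, 1.5]
opening: 0.4
grip_force: 0.4
t: 2.97
eef_pos: [534.0, -341.9, 160.1]
tcp_rot: [3.127, 0.297, 0.001]
ft_force: [1.4, -0.0, -0.7]
opening: 0.5
grip_force: 0.7
t: 3.22
eef_pos: [528.1, -342.9, 159.8]
tcp_rot: [-3.128, -0.297, 0.001]
ft_force: [0.4, -0.4, -0.7]
opening: 0.2
grip_force: 0.0
at [ 528.1 -342.9  159.8] yaw 10.8
turn 0.1761891447226276
shift in present axes [2.4 0.3 1.8]
```

View pics/w3.png

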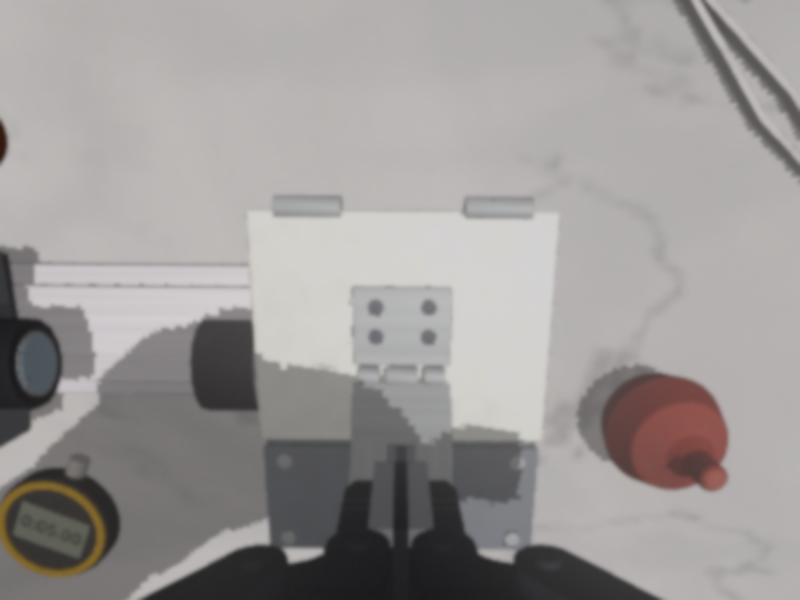

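The hasp is over past vertical, leaning to -x: its hinge is at (400,373), with the strap under the fingers. Next I'll back off, lift, go above the lip and press.

```bash
python3 -m jog '[[[10,0,0,0,0],[0,0,-30,0,0],[-20,0,0,0,0],[-20,0,0,0,0],[0,0,0,0,0]]]'; python3 -c "
from h import *
c=dict(np.load('wrist_last.npz'))
P=back(c,400/2+80,373/2+20,119); print('pin bench',R.from_euler('z',-B[2]).apply(P-[B[0],B[1],0]))
delta(b2w(-46,-107,133),B[2])"
```

```text
t: 3.68
eef_pos: [497.8, -348.6, 190.1]
tcp_rot: [3.127, 0.296, -0.002]
ft_force: [0.3, 0.4, 0.0]
opening: 0.2
grip_force: 0.0
pin bench [   7.90621356 -107.12794992  119.        ]
at [ 497.8 -348.6  190.1] yaw 10.8
turn 0.14457734369835862
shift in present axes [ 1.3  0.3 57.1]
```

```bash
python3 -m jog '[[[0,0,12,0,0],[0,0,10,0,0],[0,0,9,0,0],[0,0,8,0,0],[0,0,6,0,0]]]'; python3 -m jog '[[[0,0,5,0,0],[0,0,4,0,0],[0,0,2,0,0],[0,0,1,0,0],[0,0,0,0,0]]]'
```

```text
t: 4.1
eef_pos: [488.4, -350.4, 142.9]
tcp_rot: [3.124, 0.291, -0.041]
ft_force: [-35.2, -8.0, 13.3]
opening: -0.0
grip_force: 16.8
t: 4.52
eef_pos: [485.8, -350.7, 129.3]
tcp_rot: [3.125, 0.288, -0.049]
ft_force: [-34.5, -9.7, 6.0]
opening: 0.0
grip_force: 14.6
```

Pushed sideways: the fingers went down outside the lip. I'll back away to -x, lift and look.

```bash
python3 -m jog '[[[-12,0,-2,0,0],[-10,0,-5,0,0],[0,0,-25,0,0],[0,0,-30,0,0],[0,0,-25,0,0]]]';python3 -m jog '[[[-15,0,-20,0,0],[-15,0,-10,0,0],[0,0,0,0,0],[0,0,0,0,0]]]'; python3 -c "
from h import *
delta(b2w(-46,-107,133),B[2])
c=cam('wrist','w4')
cv2.imwrite('pics/w4.png',cv2.resize(cv2.imread('pics/w4.png')[0:300,80:480],(800,600)))"
```

```text
t: 4.93
eef_pos: [478.3, -352.3, 221.0]
tcp_rot: [-3.127, -0.298, -0.002]
ft_force: [0.9, -0.7, 0.4]
opening: 0.0
grip_force: 0.0
t: 5.27
eef_pos: [448.0, -358.3, 249.8]
tcp_rot: [3.127, 0.296, 0.002]
ft_force: [0.0, 0.3, -0.6]
opening: 0.3
grip_force: 0.0
at [ 448.  -358.3  249.8] yaw 10.8
turn 0.16029430867774863
shift in present axes [5.190e+01 1.000e-01 1.168e+02]
```

View pics/w4.png

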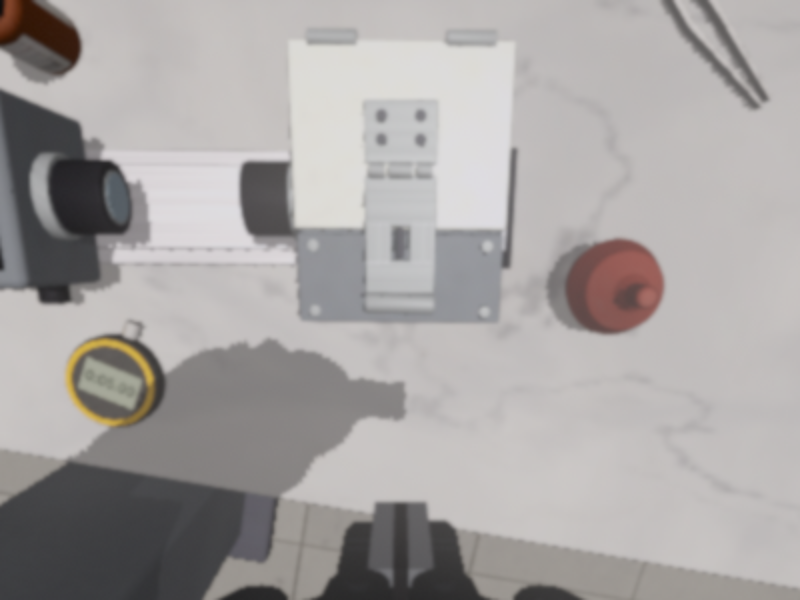

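The hasp is now nearly closed, its lip at (400,300) and the staple in the slot at (400,242). I'll press the lip straight down from above.

```bash
python3 -c "
from h import *
c=dict(np.load('wrist_last.npz'))
for a in (0,.1,.2,.3,.4): print(a,(proj(c,b2w(8-58*np.cos(a),-107,118.5+58*np.sin(a)))-[80,0])*2)"
python3 -m jog '[[[27,0,10,0,0],[27,0,30,0,0],[0,0,35,0,0],[0,0,15,0,0],[0,0,5,0,0]]]'; python3 -m jog '[[[0,0,5,0,0],[0,0,4,0,0],[0,0,4,0,0],[0,0,4,0,0],[0,0,0,0,0]]]'
```

```text
0 [[399.17120146 308.52033931]]
0.1 [[399.14881015 309.01908289]]
0.2 [[399.12882175 308.14480662]]
0.3 [[399.11159313 305.80920442]]
0.4 [[399.09749892 301.92979137]]
t: 5.73
eef_pos: [499.4, -345.1, 149.1]
tcp_rot: [-3.12, -0.299, 0.009]
ft_force: [-0.6, 0.0, -0.3]
opening: 0.3
grip_force: 0.0
t: 6.15
eef_pos: [501.1, -348.2, 137.9]
tcp_rot: [3.127, 0.297, 0.001]
ft_force: [0.9, 0.6, -0.2]
opening: 0.3
grip_force: 0.0
```

```bash
python3 -m jog '[[[0,0,2,0,0],[0,0,2,0,0],[0,0,1,0,0],[0,0,0,0,0]]]'; python3 -m jog '[[[0,0,1,0,0],[0,0,1,0,0],[0,0,0,0,0]]]'
```

```text
t: 6.48
eef_pos: [501.3, -348.2, 133.2]
tcp_rot: [3.127, 0.297, 0.001]
ft_force: [0.2, 0.0, 1.6]
opening: -0.3
grip_force: 0.7
t: 6.73
eef_pos: [501.4, -348.4, 132.6]
tcp_rot: [3.126, 0.297, 0.001]
ft_force: [-2.7, 1.8, 10.7]
opening: -0.2
grip_force: 5.5
```

```bash
python3 -m jog '[[[0,0,1,0,0],[0,0,0.5,0,0],[0,0,0,0,0],[0,0,0,0,0]]]'; python3 -m jog '[[[0,0,-20,0,0],[0,0,-40,0,0],[0,0,-40,0,0],[-20,0,-20,0,0],[-20,0,0,0,0]]]'; python3 - <<'E'
from h import *
# rack from top view: rough
Pw=np.array([412,238,250]); delta(Pw)
E
```

```text
t: 7.07
eef_pos: [501.4, -348.5, 132.3]
tcp_rot: [3.125, 0.297, 0.002]
ft_force: [-5.3, 3.1, 19.2]
opening: -0.1
grip_force: 9.0
t: 7.48
eef_pos: [464.3, -357.5, 255.0]
tcp_rot: [3.12, 0.299, 0.01]
ft_force: [-0.3, -0.4, 0.1]
opening: 0.1
grip_force: 0.0
at [ 464.3 -357.5  255. ] yaw 11.0
shift in present axes [ 6.190e+01 -5.946e+02  5.000e-01]
```

```bash
for i in 1; do :; done
python3 -m jog '[[[0,-40,0,0,0],[0,-40,0,0,0],[0,-40,0,0,0],[0,-40,0,0,0],[0,-40,0,0,0]]]'
python3 -m jog '[[[0,-40,-5,0,0],[0,-40,-5,0,0],[0,-40,-5,0,0],[0,-40,-5,0,0],[0,-40,-5,0,0.36]]]'
python3 -m jog '[[[10,-40,0,0,0.36],[10,-40,0,0,0.36],[10,-40,0,0,0.36],[10,-40,0,0,0.36],[10,-30,0,0,0.36]]]'
python3 -m jog '[[[0,0,0,-7,0.36],[0,0,0,-7,0.36],[0,0,0,-7,0.36],[0,0,0,-7,0.36],[0,0,0,-7,0.36]]]'
python3 -m jog '[[[0,0,0,-7,0.36],[0,0,0,-7,0.36],[0,0,0,-7,0.36],[0,0,0,-7,0.36],[0,0,0,-7,0.36]]]'
python3 -m jog '[[[0,0,0,-7,0.36],[0,0,0,-7,0.36],[0,0,0,-7,0.36],[0,0,0,-7,0.36],[0,0,0,-7,0.36]]]'
python3 -m jog '[[[0,0,0,-7,0.36],[0,0,0,-7,0.36],[0,0,0,-7,0.36],[0,0,0,-7,0.36],[0,0,0,-7,0.36]]]'
python3 -m jog '[[[0,0,0,-7,0.36],[0,0,0,-3.7,0.36],[0,0,0,0,0.36],[0,0,0,0,0.36],[0,0,0,0,0.36]]]'
python3 - <<'E'
from h import *
delta([412,238,250],2.82); print(env.state()["qpos"],env.state()["opening"])
c=cam("wrist","w5")
print(proj(c,[[412,238,55],[425,279,26]]))
E
```

```text
t: 7.9
eef_pos: [423.4, -157.6, 249.2]
tcp_rot: [-3.128, -0.296, -0.001]
ft_force: [0.5, 1.0, 0.1]
opening: 0.1
grip_force: 0.0
t: 8.32
eef_pos: [385.7, 38.9, 274.7]
tcp_rot: [-3.128, -0.296, -0.001]
ft_force: [0.9, 0.7, 0.5]
opening: 10.6
grip_force: 0.0
t: 8.73
eef_pos: [408.3, 191.3, 275.3]
tcp_rot: [-3.08, -0.387, 0.007]
ft_force: [-0.5, -1.2, 0.2]
opening: 31.0
grip_force: 0.0
t: 9.15
eef_pos: [408.7, 188.9, 275.1]
tcp_rot: [-2.821, -1.298, -0.01]
ft_force: [0.3, -0.7, 0.3]
opening: 30.9
grip_force: 0.0
t: 9.57
eef_pos: [408.7, 188.8, 275.2]
tcp_rot: [-2.303, -2.088, -0.027]
ft_force: [0.2, 0.1, -0.1]
opening: 30.8
grip_force: 0.0
t: 9.98
eef_pos: [408.7, 188.8, 275.2]
tcp_rot: [-1.572, -2.69, -0.041]
ft_force: [-0.5, 0.3, -0.3]
opening: 30.6
grip_force: 0.0
t: 10.4
eef_pos: [408.7, 188.8, 275.2]
tcp_rot: [-0.692, -3.047, -0.051]
ft_force: [-0.5, 0.1, -0.2]
opening: 30.6
grip_force: 0.0
t: 10.82
eef_pos: [408.7, 188.8, 275.2]
tcp_rot: [-0.417, -3.099, -0.053]
ft_force: [0.6, 0.1, 0.4]
opening: 30.5
grip_force: 0.0
at [408.7 188.8 275.2] yaw 164.7
turn 3.1006826677444224
shift in present axes [ 9.4 47.5 26.9]
[ 0.24412509  0.11299271 -0.37479449  1.08335128  0.03660585  0.51188372] 30.53081721917967
[[314.02509385 182.73383452]
 [343.26662627 180.25397207]]
```

View pics/w5.png

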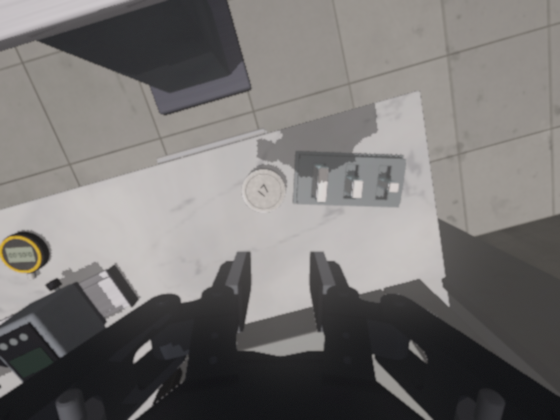

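The rack is at (294–406,152–208): the longest cell's slot is at (321,183), the others at (354,185) and (387,185), and the tin at (264,190). The tool has picked up about 2° of tilt (q5 = 0.037) in that fast traverse, so I'll move gently and see how it behaves.

```bash
python3 -m jog '[[[0,10,5,0,0.36],[0,10,5,0,0.36],[0,10,5,0,0.36],[0,0,0,0,0.36],[0,0,0,0,0.36]]]'; cat >> h.py <<'E'
def tilt():
    s=env.state(); T=R.from_rotvec(s["tcp_rot"]).as_matrix()
    print("q",s["qpos"].round(4),"tilt world xy deg",np.degrees(T[:2,2]).round(2),"in tool",np.degrees(T.T@[0,0,-1])[:2].round(2),"yaw",np.degrees(np.arctan2(T[1,0],T[0,0])).round(2), "p",s["eef_pos"].round(1))
E
python3 -c "
from h import *
tilt()
c=cam('wrist','w6'); a=cv2.imread('pics/w6.png')
u,v=proj(c,[[420,255,40]])[0].astype(int); u0,v0=max(u-100,0),max(v-75,0); print(u0,v0)
cv2.imwrite('pics/w6c.png',cv2.resize(a[v0:v0+150,u0:u0+200],(800,600),interpolation=cv2.INTER_CUBIC))"
```

```text
t: 11.28
eef_pos: [416.2, 218.9, 260.4]
tcp_rot: [-0.413, -3.099, -0.052]
ft_force: [0.7, 0.2, 1.3]
opening: 30.7
grip_force: 0.0
q [ 0.304   0.1603 -0.3575  1.0528  0.0364  0.5688] tilt world xy deg [-0.61  1.99] in tool [-1.11 -1.76] yaw 164.84 p [416.2 218.9 260.4]
203 111
```

View pics/w6c.png

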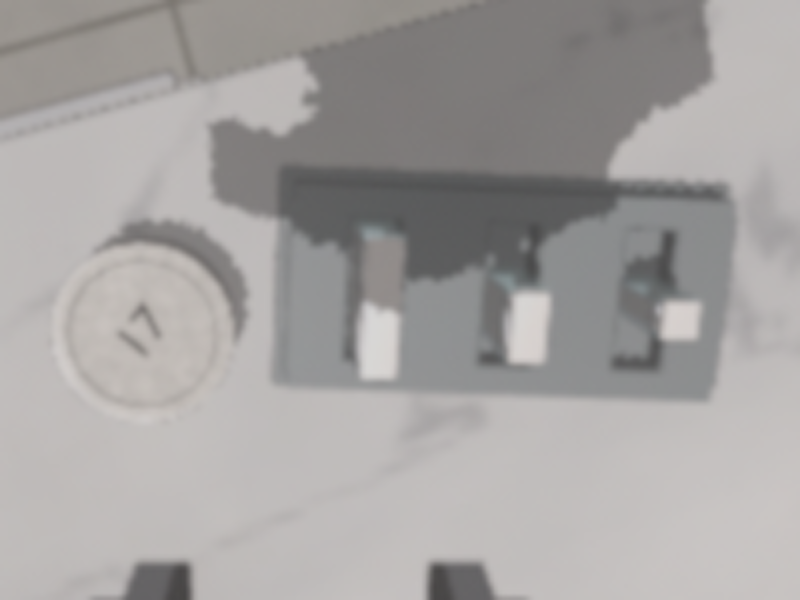

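Crop (4x, offset 203,111): the longest cell's cover corners are at (364,232), (406,234), (397,380) and (360,380), and the rack block's at (283,182), (727,190), (712,400) and (280,382). The tilt has stayed, so I'll test whether fast rows the other way remove it, and fit the cell pose.

```bash
cat > cell.py <<'E'
from h import *
from scipy.optimize import least_squares
def fitc(c,px,M,p0):
    f=lambda p:(proj(c,R.from_euler('z',p[2]).apply(M)+[p[0],p[1],0])-px).ravel()
    r=least_squares(f,p0); return r.x,r.fun.round(1)
E
python3 - <<'E'
from cell import *
c=dict(np.load("wrist_last.npz"))
t=lambda a:np.array(a)/4.+[203,111]-.4
M=np.array([(-21.25,-6.25,57),(-21.25,6.25,57),(21.25,6.25,57),(21.25,-6.25,57)])
print("cell",fitc(c,t([(364,232),(406,234),(397,380),(360,380)]),M,[411,237,-.3]))
for h in (22,26):
    Q=np.array([(-33,-70,h),(-33,70,h),(33,70,h),(33,-70,h)],float)
    x,f=fitc(c,t([(283,182),(727,190),(712,400),(280,382)]),Q,[425,279,-.3]); print("rack",x,f,"slot",R.from_euler('z',x[2]).apply([0,-44,0])[:2]+x[:2])
E
python3 -m jog '[[[0,-41,0,0,0.36],[0,-41,0,0,0.36],[0,-41,0,0,0.36],[0,-41,0,0,0.36],[0,-41,0,0,0.36]]]'; python3 -m jog '[[[0,0,0,0,0.36],[0,0,0,0,0.36]]]'; python3 -c "
from h import *
tilt()"
```

```text
cell (array([ 4.16138792e+02,  2.47011406e+02, -2.93841005e-01]), array([-0.2,  0.4,  0.2,  0.2,  0.6, -0.2, -0.6, -0.4]))
rack [ 4.28058738e+02  2.87093223e+02 -2.93206614e-01] [ 0.7 -0.4  0.5  0.5 -1.7 -1.4  0.3  1.1] slot [415.34170573 244.97105437]
rack [ 4.27287813e+02  2.86510127e+02 -2.93533470e-01] [ 0.2 -0.6  1.2  0.3 -1.2 -1.  -0.2  1.4] slot [414.55701288 244.39211724]
t: 11.75
eef_pos: [361.6, 19.1, 254.8]
tcp_rot: [-0.414, -3.101, -0.052]
ft_force: [1.5, -0.8, -0.2]
opening: 30.9
grip_force: 0.0
t: 11.92
eef_pos: [362.3, 18.5, 254.9]
tcp_rot: [-0.425, -3.099, -0.053]
ft_force: [0.2, 0.7, -0.3]
opening: 30.5
grip_force: 0.0
q [-0.1812 -0.0332 -0.5821  1.0364  0.0333  0.0914] tilt world xy deg [-0.48  2.03] in tool [-1.01 -1.83] yaw 164.38 p [362.3  18.5 254.9]
```

The cause is clear: q6 hit its +3.14 limit in that traverse, and the solver traded yaw for roll. Pressing gently on the opposite limit (q6 → -3.14) should take the roll back out. The grasp with q6 ≈ -2.3 is symmetric, so that turn isn't wasted.

```bash

python3 -m jog '[[[0,0,0,-7,0.36],[0,0,0,-7,0.36],[0,0,0,-7,0.36],[0,0,0,-7,0.36],[0,0,0,-7,0.36]]]' >/dev/null
python3 -m jog '[[[0,0,0,-7,0.36],[0,0,0,-7,0.36],[0,0,0,-7,0.36],[0,0,0,-7,0.36],[0,0,0,-7,0.36]]]' >/dev/null
python3 -m jog '[[[0,0,0,-7,0.36],[0,0,0,-7,0.36],[0,0,0,-7,0.36],[0,0,0,-7,0.36],[0,0,0,-7,0.36]]]' >/dev/null
python3 -m jog '[[[0,0,0,-7,0.36],[0,0,0,-7,0.36],[0,0,0,-7,0.36],[0,0,0,-7,0.36],[0,0,0,-7,0.36]]]' >/dev/null
python3 -m jog '[[[0,0,0,-7,0.36],[0,0,0,-7,0.36],[0,0,0,-7,0.36],[0,0,0,-7,0.36],[0,0,0,-7,0.36]]]' >/dev/null
python3 -m jog '[[[0,0,0,-7,0.36],[0,0,0,-3,0.36],[0,0,0,0,0.36],[0,0,0,0,0.36]]]' 
python3 -c "
from h import *
tilt()"
python3 -m jog '[[[0,0,0,-3,0.36],[0,0,0,0,0.36],[0,0,0,0,0.36]]]' >/dev/null
python3 -c "
from h import *
tilt()"
```

```text
t: 14.33
eef_pos: [362.7, 21.6, 254.7]
tcp_rot: [-3.095, 0.275, 0.019]
ft_force: [-0.5, -0.6, -0.4]
opening: 30.5
grip_force: 0.0
q [-0.1723 -0.0313 -0.5808  1.0363  0.0335 -3.137 ] tilt world xy deg [-0.52  2.04] in tool [0.87 1.91] yaw -10.14 p [362.7  21.6 254.7]
q [-0.135  -0.027  -0.5767  1.0348  0.0249 -3.1401] tilt world xy deg [-0.59  1.52] in tool [0.79 1.42] yaw -7.82 p [364.1  32.2 254.6]
```

It works. The remaining tilt is pure roll at q1 ≈ 0.27, so I'll finish it there.

```bash

python3 -m jog '[[[0,-40,0,0,0.36],[0,-40,0,0,0.36],[0,-40,0,0,0.36],[0,-40,0,0,0.36],[0,0,0,0,0.36]]]' >/dev/null
python3 -m jog '[[[0,0,0,-7,0.36],[0,0,0,-7,0.36],[0,0,0,-7,0.36],[0,0,0,0,0.36],[0,0,0,0,0.36]]]' 
python3 -c "
from h import *
tilt()"
python3 -m jog '[[[0,0,0,-4,0.36],[0,0,0,0,0.36],[0,0,0,0,0.36]]]' >/dev/null
python3 -c "
from h import *
tilt()"
```

```text
t: 15.42
eef_pos: [386.1, 189.8, 258.5]
tcp_rot: [-3.095, -0.349, 0.011]
ft_force: [1.4, -0.6, -0.1]
opening: 30.5
grip_force: 0.0
q [ 0.2653  0.0884 -0.4461  1.0393  0.0281 -3.1013] tilt world xy deg [-0.59  1.51] in tool [0.24 1.6 ] yaw 12.89 p [386.1 189.8 258.5]
q [ 0.2895  0.091  -0.4428  1.0389  0.0217 -3.1382] tilt world xy deg [-0.46  1.16] in tool [0.11 1.24] yaw 16.39 p [383.7 197.8 258.6]
```

```bash

python3 -m jog '[[[0,0,0,-4,0.36],[0,0,0,0,0.36],[0,0,0,0,0.36]]]' >/dev/null
python3 -c "
from h import *
tilt()"
python3 -m jog '[[[0,0,0,-3,0.36],[0,0,0,0,0.36],[0,0,0,0,0.36]]]' >/dev/null
python3 -c "
from h import *
tilt()"
```

```text
q [ 0.3392  0.0965 -0.4366  1.0383  0.008  -3.1393] tilt world xy deg [-0.19  0.42] in tool [0.04 0.46] yaw 19.3 p [378.  213.9 258.6]
q [ 3.7530e-01  1.0090e-01 -4.3160e-01  1.0385e+00 -2.3000e-03 -3.1400e+00] tilt world xy deg [ 0.03 -0.13] in tool [ 0.02 -0.13] yaw 21.42 p [373.4 225.5 258.6]
```

Tilt is down to 0.13°. Now I'll turn to the cell's yaw and measure it from close by.

```bash

python3 -m jog '[[[0,0,0,7,0.36],[0,0,0,7,0.36],[0,0,0,7,0.36],[0,0,0,7,0.36],[0,0,0,7,0.36]]]' >/dev/null
python3 -m jog '[[[-4,-30,20,3.2,0.36],[0,0,20,0,0.36],[0,0,0,0,0.36],[0,0,0,0,0.36],[0,0,0,0,0.36]]]' 
python3 - <<'E'
from cell import *
tilt()
c=cam("wrist","w7"); im=c["image"]
q=proj(c,R.from_euler('z',-.2936).apply([(-21,-6,57),(-21,6,57),(21,6,57),(21,-6,57)])+[416,246,0]); print(q.round(0).tolist())
u,v=q.mean(0).astype(int); print(u,v)
g=im.min(axis=2); np.set_printoptions(linewidth=250)
u0,v0=u-60,v-60; a=cv2.cvtColor(im,cv2.COLOR_RGB2BGR)[v0:v0+120,u0:u0+160]
print(u0,v0); cv2.imwrite("pics/w7c.png",cv2.resize(a,(800,600),interpolation=cv2.INTER_CUBIC))
m=(g>150).astype(np.uint8); n,l,s,ce=cv2.connectedComponentsWithStats(m)
for i in range(1,n):
    if 60<s[i,4]<4000: print(s[i],ce[i].round(1))
E
```

```text
t: 17.0
eef_pos: [376.8, 255.3, 219.2]
tcp_rot: [3.106, -0.458, 0.002]
ft_force: [-0.2, 0.4, 0.2]
opening: 30.6
grip_force: 0.0
q [ 4.345e-01  1.678e-01 -4.583e-01  9.449e-01 -2.200e-03 -2.414e+00] tilt world xy deg [ 0.04 -0.12] in tool [-0.07 -0.1 ] yaw -16.79 p [376.8 255.3 219.2]
[[283.0, 181.0], [271.0, 181.0], [271.0, 138.0], [283.0, 138.0]]
276 159
216 99
[   0   75   83   86 3531] [ 42.8 115.1]
[270 136  13  45 567] [275.9 158.4]
[225 142  14  25 315] [231.3 153.8]
[180 151  15  14 177] [186.3 157.5]
[ 253  267   56   58 1487] [286.2 291. ]
[ 432  279  128   59 3608] [503.3 307.6]
[409 341  18  21 160] [417.3 350.8]
```

```bash
python3 - <<'E'
from cell import *
c=dict(np.load("wrist_last.npz")); g=c["image"].min(axis=2)
n,l,s,ce=cv2.connectedComponentsWithStats((g>150).astype(np.uint8)); k=l[158,276]
v,u=np.nonzero(l==k); P=np.array([back(c,a,b,57) for a,b in zip(u,v)])
r=cv2.minAreaRect(P[:,:2].astype(np.float32)); print("rect",r)
w=P[:,:2]-P[:,:2].mean(0); e,V=np.linalg.eigh(w.T@w); a=V[:,1]; a*=np.sign(a[0]); print("mean",P.mean(0),"yaw",np.degrees(np.arctan2(a[1],a[0])))
x,y=r[0]; delta([x,y,100],None)
E
```

```text
rect ((417.4312438964844, 246.5059814453125), (12.14799690246582, 43.1162223815918), 73.19330596923828)
mean [417.31726789 246.53169714  57.        ] yaw -17.102210813602927
at [377.1 255.5 219.5] yaw -16.8
shift in present axes [ 41.   -3.2 119.6]
```

```bash

python3 -m jog '[[[20,-1.6,20,0,0.36],[20.5,-1.6,35,0,0.36],[0,0,35,0,0.36],[0,0,30,0.3,0.36],[0,0,0,0,0.36]]]' >/dev/null
python3 -m jog '[[[0,0,0,0,0.36],[0,0,0,0,0.36],[0,0,0,0,0.36]]]' 
python3 - <<'E'
from h import *
tilt(); delta([417.3,246.5,37])
E
```

```text
t: 17.72
eef_pos: [418.1, 247.8, 101.0]
tcp_rot: [-3.107, 0.465, -0.007]
ft_force: [0.5, 0.8, -0.2]
opening: 30.8
grip_force: 0.0
q [ 3.8430e-01  3.5420e-01 -5.5170e-01  6.6080e-01 -2.0000e-03 -2.4604e+00] tilt world xy deg [ 0.26 -0.02] in tool [-0.25  0.06] yaw -17.01 p [418.1 247.8 101. ]
at [418.1 247.8 101. ] yaw -17.0
shift in present axes [-0.6  1.6 64. ]
```

```bash

python3 -m jog '[[[-0.6,1.6,20,0,0.36],[0,0,20,0,0.36],[0,0,15,0,0.36],[0,0,8.5,0,0.36],[0,0,0,0,0.36]]]' 25
python3 -m jog '[[[0,0,0,0,0.36],[0,0,0,0,0.3]]]'
python3 - <<'E'
from h import *
tilt(); c=cam("wrist","w8")
cv2.imwrite("pics/w8.png",cv2.resize(cv2.imread("pics/w8.png")[180:420,120:440],(800,600),interpolation=cv2.INTER_CUBIC))
E
```

```text
t: 18.13
eef_pos: [415.2, 245.7, 35.1]
tcp_rot: [3.105, -0.464, 0.001]
ft_force: [-0.2, -0.1, 0.5]
opening: 30.7
grip_force: 0.0
t: 18.3
eef_pos: [416.4, 246.2, 36.4]
tcp_rot: [3.106, -0.464, 0.004]
ft_force: [-0.6, -0.2, 0.9]
opening: 25.6
grip_force: 0.0
q [ 3.8240e-01  4.5160e-01 -6.1640e-01  5.0060e-01 -2.0000e-03 -2.4624e+00] tilt world xy deg [ 0.16 -0.06] in tool [-0.17 -0.01] yaw -17.0 p [416.4 246.2  36.4]
```

View pics/w8.png

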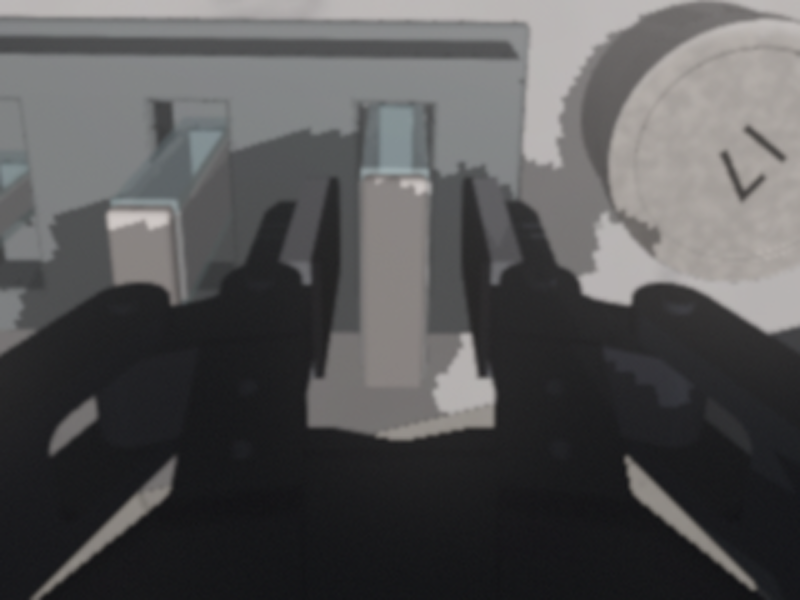

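The cell (362–430 wide, x centre 396) stands centred between the pads (335–465), both windows are clear of them, and tin and neighbour are clear. Closing now.

```bash

python3 -m jog '[[[0,0,0,0,0.2],[0,0,0,0,0.15],[0,0,0,0,0.1],[0,0,0,0,0.05],[0,0,0,0,0.05]]]' 30
python3 -m jog '[[[0,0,0,0,0],[0,0,0,0,0],[0,0,0,0,0],[0,0,-1,0,0],[0,0,-1,0,0]]]'
python3 -m jog '[[[0,0,-5,0,0],[0,0,-10,0,0],[0,0,-15,0,0],[0,0,-20,0,0],[0,0,0,0,0]]]'
```

```text
t: 18.77
eef_pos: [416.0, 246.1, 35.9]
tcp_rot: [3.107, -0.465, 0.003]
ft_force: [-0.4, 0.4, 6.3]
opening: 12.4
grip_force: 31.5
t: 19.18
eef_pos: [415.6, 246.2, 37.2]
tcp_rot: [3.107, -0.464, 0.002]
ft_force: [1.4, 2.9, -1.5]
opening: 12.0
grip_force: 30.5
t: 19.6
eef_pos: [416.8, 245.9, 90.3]
tcp_rot: [3.106, -0.464, 0.007]
ft_force: [0.5, 0.3, 0.7]
opening: 12.1
grip_force: 30.7
```

```bash

python3 -m jog '[[[0,0,-35,0,0],[0,0,-35,0,0],[0,0,-35,0,0],[0,0,-30,7,0],[0,0,0,7,0]]]' >/dev/null
python3 -m jog '[[[0,0,0,7,0],[0,0,0,7,0],[0,0,0,7,0],[0,0,0,7,0],[0,0,0,7,0]]]' >/dev/null
python3 -m jog '[[[0,0,0,7,0],[0,0,0,6.3,0],[0,0,0,0,0],[0,0,0,0,0],[0,0,0,0,0]]]'
cat > fit3.py <<'E'
from cell import *
from fit import W,M,px
ct=dict(np.load("top_last.npz"))
def sim(c0,P0,T0,P,rv):  # wrist camera carried to another tool pose
    Rm=R.from_rotvec(c0["rvec"]).as_matrix(); o=-Rm.T@c0["tvec"]
    oT=T0.T@(o-P0); RT=T0.T@Rm.T
    T=R.from_rotvec(rv).as_matrix(); Rw=(T@RT).T; on=np.array(P)+T@oT
    return dict(c0,rvec=R.from_matrix(Rw).as_rotvec(),tvec=-Rw@on)
E
python3 - <<'E'
from fit3 import *
tilt(); P,T=tool(); c=cam("wrist","w9")
L=M[4:]
V=[(sim(c,P,T,[475.96,-383.04,294.2],[-3.112,-.43,.001]),np.array([(338,65),(715,103),(663,555),(328,525)])/4+[130,40]-.4),
   (sim(c,P,T,[528.1,-342.9,159.8],[-3.128,-.297,.001]),np.array([(248,212),(558,212),(533,548),(266,547)])/2+[80,20]-.25),
   (sim(c,P,T,[448.0,-358.3,249.8],[3.127,.296,.002]),np.array([(289,41),(515,41),(498,321),(300,320)])/2+[80,0]-.25)]
f=lambda p:np.concatenate([(proj(v,W(p,L))-o).ravel() for v,o in V])
for i,(v,o) in enumerate(V):
    print(i,least_squares(lambda p:(proj(v,W(p,L))-o).ravel(),[524,-235,.18]).x.round(3))
r=least_squares(f,[524,-235,.18]); print("all",r.x.round(3),r.fun.round(1))
v=V[2][0]; g=lambda u,w,z:R.from_euler('z',-r.x[2]).apply(back(v,u/2+80-.25,w/2-.25,z)-[r.x[0],r.x[1],0]).round(1)
print("lamp tube tip",g(242,198,85),"recv tip",g(117,195,75))
# cover in hand
im=c["image"].min(axis=2); n,l,s,ce=cv2.connectedComponentsWithStats((im[180:420,120:440]>115).astype(np.uint8))
print([ (s[i]+[120,180,0,0,0]).tolist() for i in range(1,n) if 150<s[i,4]<9000 and abs(ce[i][0]-160)<25])
w8=sim(c,P,T,[416.4,246.2,36.4],[3.106,-.464,.004])
Q=np.array([back(w8,u/2.5+120-.3,q/2.5+180-.3,57) for u,q in [(362,178),(430,178),(366,385),(420,385)]]); T8=R.from_rotvec([3.106,-.464,.004]).as_matrix()
print("cover corners in tool",((Q-[416.4,246.2,36.4])@T8).round(1).tolist())
E
```

```text
t: 20.85
eef_pos: [414.9, 245.7, 221.9]
tcp_rot: [2.419, -2.001, 0.003]
ft_force: [0.3, -0.3, -1.0]
opening: 12.1
grip_force: 30.7
q [ 0.3829  0.2156 -0.3903  0.9658 -0.0024 -1.3766] tilt world xy deg [ 0.01 -0.15] in tool [-0.15 -0.02] yaw -79.19 p [414.9 245.7 221.9]
0 [ 5.24999e+02 -2.34834e+02  1.83000e-01]
1 [ 5.25507e+02 -2.34774e+02  1.83000e-01]
2 [ 5.25185e+02 -2.34868e+02  1.81000e-01]
all [ 5.25295e+02 -2.34818e+02  1.82000e-01] [ 0.4 -0.2 -0.4 -0.1  0.4 -0.3 -0.2 -0.5 -0.1  0.1 -0.3  1.2 -0.9  0.1
  1.4 -0.2 -0.3 -0.6 -0.4  0.3  0.8 -0.4 -0.1 -0.5]
lamp tube tip [ -1.6 -32.   85. ] recv tip [ 0.2 31.5 75. ]
[]
cover corners in tool [[22.0, -6.5, -20.5], [22.0, 4.9, -20.5], [-18.7, -6.3, -20.7], [-18.7, 3.5, -20.6]]
```

```bash
sed -i 's/^B=.*/B=np.array([525.2,-234.8,0.1825])/' h.py
python3 -m jog '[[[20,0,0,0.35,0],[30,0,0,0,0],[35,-2,0,0,0],[35,-2,0,0,0],[35,-2,0,0,0]]]' >/dev/null
python3 -m jog '[[[35,-2,0,0,0],[35,-2,0,0,0],[35,-2,0,0,0],[35,-2,0,0,0],[35,-2,0,0,0]]]' >/dev/null
python3 -m jog '[[[35,-2,0,0,0],[35,-2,0,0,0],[35,0,0,0,0],[30,0,0,0,0],[10,0,0,0,0]]]' >/dev/null
python3 -m jog '[[[0,0,0,0,0],[0,0,0,0,0],[0,0,0,0,0],[0,0,0,0,0]]]'
python3 - <<'E'
from h import *
tilt(); delta(b2w(0,1.2,80.5),B[2]-np.pi/2)
c=cam("wrist","w10"); g=c["image"].astype(int).min(axis=2)
P,T=tool()
np.set_printoptions(linewidth=300)
for n,p in dict(lamp=(0,-32,75),recv=(0,32,75)).items(): print(n,proj(c,b2w(*p)).round(0))
# hand view vs w8
a=cv2.imread("pics/w10.png",0)[180:420,120:440]; b=cv2.resize(cv2.imread("pics/w8.png",0),(320,240),interpolation=cv2.INTER_AREA)
for nm,x in(("w8",b),("now",a)): print(nm,x[55:175:4,158].tolist()); print(nm,x[100,110:210:3].tolist())
E
```

```text
t: 22.48
eef_pos: [519.9, -216.1, 223.1]
tcp_rot: [2.414, -2.009, 0.001]
ft_force: [0.4, 0.6, -0.6]
opening: 12.1
grip_force: 30.7
q [-5.2440e-01  3.6070e-01 -1.8520e-01  1.0241e+00 -1.1000e-03 -2.2777e+00] tilt world xy deg [ 0.01 -0.07] in tool [-0.07 -0.01] yaw -79.54 p [ 519.9 -216.1  223.1]
at [ 519.9 -216.1  223.1] yaw -79.5
turn -3.245231425808015e-06
shift in present axes [ 18.   -1.8 142.6]
lamp [[278. 149.]]
recv [[278. 215.]]
w8 [140, 140, 140, 160, 117, 134, 134, 134, 133, 134, 134, 134, 133, 133, 133, 133, 133, 133, 133, 133, 133, 132, 132, 132, 131, 118, 114, 114, 114, 125]
w8 [36, 70, 81, 81, 80, 54, 37, 36, 39, 77, 79, 89, 128, 134, 133, 134, 133, 133, 134, 133, 120, 79, 81, 82, 81, 48, 41, 42, 47, 81, 83, 83, 81, 47]
now [138, 137, 143, 166, 157, 203, 197, 136, 135, 134, 134, 134, 134, 134, 133, 133, 133, 133, 133, 133, 133, 133, 132, 132, 132, 156, 181, 178, 177, 173]
now [189, 189, 88, 53, 52, 51, 55, 85, 85, 85, 83, 49, 75, 129, 134, 134, 134, 134, 134, 134, 133, 97, 42, 73, 83, 83, 82, 57, 44, 43, 42, 47, 115, 120]
```

```bash
python3 - <<'E'
from h import *
g=cv2.imread("pics/w10.png",0).astype(int)
for r in list(range(244,262,2))+list(range(266,332,8))+list(range(328,342,2)): print(r,g[r,258:304].tolist())
E
```

```text
244 [76, 77, 83, 90, 96, 99, 100, 102, 106, 112, 117, 116, 112, 109, 112, 126, 140, 145, 146, 146, 146, 145, 146, 146, 145, 146, 145, 142, 126, 110, 108, 109, 109, 110, 109, 103, 98, 95, 92, 88, 81, 75, 72, 72, 72, 73]
246 [76, 76, 77, 82, 89, 95, 98, 103, 111, 121, 125, 124, 121, 119, 122, 134, 148, 153, 154, 154, 154, 154, 153, 153, 154, 154, 153, 149, 135, 120, 117, 119, 120, 119, 118, 112, 101, 93, 86, 81, 75, 73, 72, 71, 72, 72]
248 [75, 75, 75, 75, 76, 79, 85, 98, 125, 148, 155, 152, 150, 147, 149, 157, 165, 169, 169, 169, 169, 169, 168, 169, 169, 169, 169, 166, 156, 147, 145, 147, 148, 151, 150, 137, 109, 83, 74, 72, 71, 71, 70, 70, 71, 70]
250 [84, 84, 84, 84, 85, 84, 83, 89, 117, 136, 138, 135, 135, 134, 132, 134, 137, 139, 139, 139, 138, 139, 139, 138, 138, 138, 137, 136, 135, 133, 133, 133, 132, 130, 129, 126, 105, 82, 76, 77, 77, 77, 77, 77, 77, 77]
252 [99, 99, 98, 98, 98, 98, 93, 103, 138, 153, 163, 175, 180, 181, 181, 182, 182, 182, 182, 182, 182, 182, 182, 182, 182, 182, 182, 182, 182, 182, 182, 182, 181, 173, 157, 135, 105, 83, 83, 86, 86, 86, 86, 86, 86, 86]
254 [99
[... 3706 characters left out ...]
9, 40, 39]
336 [42, 78, 135, 168, 178, 181, 181, 181, 181, 182, 181, 180, 178, 178, 178, 178, 178, 178, 178, 178, 176, 174, 174, 175, 177, 178, 179, 179, 179, 179, 180, 180, 180, 182, 183, 184, 183, 183, 183, 183, 178, 160, 118, 65, 40, 40]
338 [42, 87, 148, 174, 179, 180, 180, 180, 180, 180, 180, 181, 181, 181, 182, 182, 182, 182, 183, 182, 181, 180, 180, 182, 183, 184, 185, 185, 185, 185, 186, 186, 186, 185, 185, 185, 185, 184, 183, 182, 181, 172, 136, 76, 41, 39]
340 [41, 87, 147, 173, 178, 178, 178, 178, 178, 178, 179, 179, 179, 180, 180, 180, 181, 181, 181, 181, 180, 179, 180, 181, 182, 183, 184, 184, 184, 185, 185, 186, 186, 186, 186, 186, 185, 184, 184, 183, 182, 173, 138, 77, 40, 38]
```

```bash
python3 - <<'E'
from h import *
c=dict(np.load("wrist_last.npz")); g=cv2.imread("pics/w10.png",0).astype(int)
for col in (270,278,286): print(col,g[120:248:2,col].tolist())
for r in (130,140,215,222,230): print(r,g[r,240:320:2].tolist())
for p in [(0,-32,92.5),(0,32,92.5),(0,-32,57.5),(0,32,57.5),(17.5,-50,75),(-17.5,-50,75),(17.5,45,75),(-17.5,45,75),(0,-62,115)]: print(p,proj(c,b2w(*p)).round(1))
E
```

```text
270 [138, 153, 94, 80, 80, 80, 80, 79, 80, 81, 80, 81, 81, 81, 81, 114, 144, 154, 206, 211, 211, 211, 211, 211, 211, 210, 210, 210, 210, 209, 209, 208, 208, 208, 207, 207, 207, 207, 206, 206, 206, 206, 205, 205, 189, 143, 103, 109, 111, 93, 95, 115, 118, 118, 119, 120, 119, 119, 119, 118, 118, 116, 112, 121]
278 [177, 167, 96, 85, 85, 85, 85, 84, 84, 83, 83, 83, 83, 82, 83, 100, 139, 143, 166, 207, 210, 210, 210, 210, 210, 210, 210, 210, 210, 209, 209, 209, 209, 209, 209, 208, 208, 208, 208, 208, 207, 207, 207, 199, 166, 125, 107, 109, 111, 111, 97, 118, 138, 138, 138, 138, 138, 138, 137, 137, 137, 139, 146, 154]
286 [123, 149, 93, 80, 79, 79, 79, 79, 80, 79, 79, 79, 80, 80, 80, 101, 139, 143, 153, 197, 210, 210, 211, 210, 211, 211, 210, 210, 210, 210, 210, 210, 210, 210, 210, 210, 209, 209, 209, 199, 181, 170, 152, 151, 143, 129, 96, 99, 101, 99, 95, 116, 128, 128, 126, 126, 125, 125, 125, 125, 122, 122, 126, 135]
130 [131, 130, 131, 131, 131, 130, 135, 142, 144, 138, 116, 81, 79, 79, 79, 80, 80, 82, 83, 85, 85, 84, 81, 79, 78, 77, 77, 76, 75, 108, 132, 138, 140, 140, 129, 130, 130,
[... 377 characters left out ...]
4, 123, 124, 126, 128]
222 [183, 184, 185, 171, 131, 127, 126, 130, 136, 135, 131, 107, 68, 69, 81, 115, 119, 119, 118, 118, 118, 118, 118, 116, 117, 97, 66, 64, 91, 128, 135, 135, 131, 121, 126, 126, 127, 127, 127, 126]
230 [185, 184, 182, 174, 129, 122, 121, 123, 131, 131, 126, 101, 64, 64, 102, 120, 118, 136, 138, 138, 138, 138, 137, 126, 118, 114, 75, 59, 88, 124, 131, 132, 130, 123, 122, 122, 122, 123, 125, 123]
(0, -32, 92.5) [[277.8 150.9]]
(0, 32, 92.5) [[277.9 220.3]]
(0, -32, 57.5) [[278.  148.2]]
(0, 32, 57.5) [[278.1 210.2]]
(17.5, -50, 75) [[258.8 129.5]]
(-17.5, -50, 75) [[296.9 129.5]]
(17.5, 45, 75) [[260.7 227.3]]
(-17.5, 45, 75) [[295.4 227.3]]
(0, -62, 115) [[277.5 113.9]]
```

```bash

python3 -m jog '[[[9,-0.8,10,0,0],[9,-0.8,25,0,0],[0,0,25,0,0],[0,0,20,0,0],[0,0,0,0,0]]]' >/dev/null
python3 -m jog '[[[0,0,0,0,0],[0,0,0,0,0],[0,0,0,0,0]]]' >/dev/null
python3 - <<'E'
from h import *
tilt(); delta(b2w(-.3,1.3,80.5),B[2]-np.pi/2)
E
```

```text
q [-5.4860e-01  4.4940e-01 -2.6350e-01  8.5370e-01 -1.3000e-03 -2.3002e+00] tilt world xy deg [ 0.17 -0.19] in tool [-0.22  0.13] yaw -79.64 p [ 526.1 -235.8  144.6]
at [ 526.1 -235.8  144.6] yaw -79.6
turn -0.10049394096964193
shift in present axes [-2.7  1.2 64.1]
```

```bash

python3 -m jog '[[[-2.4,1.2,10,0,0],[0,0,15,0,0],[0,0,15,0,0],[0,0,12,0,0],[0,0,8,0,0]]]' 
python3 -m jog '[[[0,0,4,0,0],[0,0,0,0,0],[0,0,0,0,0],[0,0,0,0,0],[0,0,0,0,0]]]'
python3 - <<'E'
from h import *
tilt(); delta(b2w(-.3,1.3,80.5),B[2]-np.pi/2)
c=cam("wrist","w11"); s=cam("side","s2")
g=cv2.imread("pics/w11.png",0).astype(int)
for col in (272,280,288): print(col,g[120:350:3,col].tolist())
for p in [(0,-32,92.5),(0,32,92.5)]: print(p,proj(c,b2w(*p)).round(1))
M=[(0,0,102),(0,0,97.5),(0,0,52.5),(0,-32,92.5),(0,32,92.5)]
u=proj(s,[b2w(*m) for m in M]); print(u.round(1).tolist())
gs=cv2.imread("pics/s2.png",0).astype(int); cc=int(u[0,0].round())
for r in range(int(u[:,1].min())-12,int(u[:,1].max())+14): print(r,gs[r,cc-14:cc+15].tolist())
E
```

```text
t: 23.62
eef_pos: [523.1, -232.9, 82.1]
tcp_rot: [2.412, -2.011, 0.002]
ft_force: [0.7, -0.0, 0.1]
opening: 11.5
grip_force: 30.7
t: 24.03
eef_pos: [524.1, -233.5, 79.9]
tcp_rot: [2.412, -2.012, 0.005]
ft_force: [0.3, -0.9, -0.2]
opening: 12.3
grip_force: 30.7
q [-5.4720e-01  5.1870e-01 -3.3980e-01  7.0920e-01 -1.3000e-03 -2.2984e+00] tilt world xy deg [ 0.11 -0.15] in tool [-0.17  0.08] yaw -79.66 p [ 524.1 -233.5   79.9]
at [ 524.1 -233.5   79.9] yaw -79.7
turn -0.11715666844000339
shift in present axes [ 0.1 -0.6 -0.6]
272 [198, 198, 198, 198, 199, 199, 199, 199, 199, 199, 199, 151, 114, 118, 152, 87, 69, 68, 66, 65, 64, 64, 63, 62, 62, 62, 61, 60, 61, 59, 60, 58, 94, 146, 116, 115, 112, 110, 107, 107, 106, 104, 113, 130, 170, 192, 192, 174, 126, 125, 125, 125, 125, 124, 124, 124, 124, 124, 123, 122, 123, 123, 122, 122, 122, 122, 122, 121, 121, 121, 121, 119, 50, 21, 21, 21, 20]
280 [199, 200, 199, 199, 200, 199, 199, 199, 199, 199, 198, 148, 119, 168, 163, 95, 68, 70, 69, 67, 66, 65, 63, 62, 61, 61, 61, 60, 59, 59, 59, 58, 71, 115, 122, 142, 141, 141, 141, 140, 141, 140, 147, 145
[... 5188 characters left out ...]
 34, 33, 35, 36, 33, 32, 33, 31, 30, 46, 69, 58, 32, 31, 37, 67, 61, 74]
189 [105, 112, 116, 68, 36, 36, 46, 46, 47, 48, 48, 36, 33, 35, 38, 32, 31, 32, 32, 30, 71, 62, 68, 30, 32, 36, 66, 62, 76]
190 [109, 113, 117, 70, 37, 32, 41, 47, 49, 48, 46, 46, 47, 45, 67, 32, 31, 32, 31, 30, 31, 37, 29, 32, 30, 36, 66, 60, 107]
191 [109, 113, 116, 42, 33, 34, 35, 36, 35, 36, 35, 36, 37, 36, 29, 29, 31, 31, 31, 31, 30, 31, 31, 31, 31, 36, 66, 59, 108]
192 [111, 113, 115, 73, 42, 42, 43, 38, 37, 39, 38, 40, 40, 41, 35, 41, 41, 36, 34, 34, 34, 34, 34, 37, 35, 39, 65, 59, 105]
193 [113, 114, 114, 116, 115, 117, 117, 93, 92, 94, 90, 93, 91, 92, 59, 93, 94, 61, 59, 60, 61, 45, 46, 46, 46, 56, 65, 58, 105]
```

```bash
python3 - <<'E'
from h import *
s=dict(np.load("side_last.npz"))
for z in (98,102,106): print(z,proj(s,[b2w(0,y,z) for y in(-20.5,20.5)]).round(1).tolist())
print(proj(s,[b2w(0,62,114),b2w(-42,62,114),b2w(42,62,114)]).round(1).tolist())
st=env.state(); print(st["t"],np.abs(st["qvel"]).max(),st["ft_force"],st["opening"],st["grip_force"])
E
```

```text
98 [[285.6, 165.1], [285.1, 173.2]]
102 [[285.6, 164.1], [285.1, 172.1]]
106 [[285.6, 163.0], [285.1, 171.1]]
[[284.6, 177.4], [298.8, 177.6], [270.4, 177.2]]
24.1333 0.0031255394017889746 [ 0.02811244  0.08749334 -0.39137112] 11.973769547536426 30.684186816215515
```

```bash

python3 -m jog '[[[0,-0.4,-0.8,-0.1,0],[0,0,0,0,0],[0,0,0,0,0],[0,0,0,0,0],[0,0,0,0,0]]]'
python3 -m jog '[[[0,0,0,0,0],[0,0,0,0,0],[0,0,0,0,0],[0,0,0,0,0],[0,0,0,0,0]]]'
python3 - <<'E'
from h import *
from workcell import workorder
tilt(); delta(b2w(-.3,1.3,80.5),B[2]-np.pi/2)
print(workorder.sign_off())
E
```

```text
t: 24.55
eef_pos: [523.9, -233.1, 79.9]
tcp_rot: [2.414, -2.009, 0.003]
ft_force: [-0.7, 0.9, -0.3]
opening: 12.0
grip_force: 30.7
t: 24.97
eef_pos: [523.9, -233.1, 79.8]
tcp_rot: [2.413, -2.009, 0.003]
ft_force: [-0.6, -0.3, -0.3]
opening: 12.0
grip_force: 30.7
q [-5.4680e-01  5.1920e-01 -3.3910e-01  7.1110e-01 -1.3000e-03 -2.2997e+00] tilt world xy deg [ 0.03 -0.11] in tool [-0.11  0.01] yaw -79.56 p [ 523.9 -233.1   79.8]
at [ 523.9 -233.1   79.8] yaw -79.6
turn -0.020086709481290654
shift in present axes [ 0.6 -0.7 -0.7]
the job is handed in; nothing more can be done
None
```

Job handed in at about 25 s: the hasp is pressed home over its staple, and the longest cell is held still and upright by its frosted faces midway between the lens tubes, at lens height to within about 1–2 mm by the cameras.

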